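# Seat an embossing die in the corner of its jig

### The job

Slide the clear guard off the corner nest, all the way until it is shut over the brush wheel. Then take the ribbed steel die from the bench, set it flat on the jig's bed with its long side towards the far stop and its short side towards the side stop, and press it home into the corner so that it bears firmly on both stops at once. Finish while still gripping the die and pushing it against both stops, and leave the oil tin, hammer and scrap bowl where they are.

Things in the scene. Friction and masses are not known exactly. Their poses are not given: they have to be found in the camera images.
- jig: dark grey bed plate fixed to the bench, 240 (x) x 380 (y) x 12 mm thick; origin under its centre. Its x points roughly away from the robot, y to the robot's left. Corner nest on the -y half; centred 90 mm along +y a flat brass brush wheel, 116 mm across, top 48 mm above the bench. Two guard rails along y at x = +-111 mm, 14 mm wide, tops 57 mm above the bench
- corner (a point): inner corner of the two stops, on the bed's top surface (12 mm above the bench), at x = +60, y = -155 mm of the jig; axes as the jig's. The die belongs on the -x, +y side of this point: fully home its centre lies at x = -25, y = +35 mm from it
- far_stop: steel bar fixed on the bed, 14 (x) x 110 (y) x 12 mm tall, the stop on the far (+x) side of the nest; origin at the foot of its stop face, mid-length; the face looks to -x of the jig and runs along the jig's y from the corner
- side_stop: steel bar fixed on the bed, 70 (x) x 14 (y) x 12 mm tall, the stop on the right (-y) side of the nest; origin at the foot of its stop face, mid-length; the face looks to +y of the jig and runs along the jig's x from the corner
- guard (a joint): guard slide in m: 0 = fully over the corner nest, 0.18 = end of its travel, fully over the brush wheel; grows as it slides along the jig's +y. It stays where it is left; about 3 N of friction. The guard is a clear pane in a dark steel frame, 236 (x) x 172 (y) mm, its frame's top 66 mm above the bench
- guard_handle (a point): top centre of the guard's handle, an upright black tab in the middle of the guard, 50 (jig x) x 12 (jig y) mm, rising 36 mm above the 66 mm high guard (top at 102 mm); axes as the jig's; it can be pinched from above across its 12 mm
- die: steel embossing die, loose on the bench: base plate 50 (x) x 70 (y) x 14 mm tall with a grip rib on top along its long (y) axis, centred, 18 (x) x 46 (y) mm, from 14 to 44 mm above the underside; 0.4 to 0.7 kg; origin at the centre of its underside. Half a turn makes no difference
- oil_tin: dark upright tin, 60 mm across, 110 mm tall, origin under its centre; bystander, leave alone
- hammer: hammer 260 mm long lying on the right of the bench, origin under its middle; bystander, leave alone
- scrap_bowl: brass bowl, 120 mm across, 50 mm tall, origin under its centre; bystander, leave alone
Mind the look-alikes: they are no part of the job. Of the things like the die, leave any that is orange; of the rest the larger one is meant.

How it is judged:
By the outcome, as a careful person would: the job done as asked, in the order asked, and still so for the second after the job is handed in, while the arm keeps its last pose, push and grip.
It also fails if it takes over 72 s, if anything falls off the work surface, if the arm or the gripper's body presses on something with over 40 N, if the wrist force passes 120 N, or if a joint passes its speed limit or range.

### The arm

A 6-joint arm with a two-finger parallel gripper is mounted at the origin on the work surface. World frame = base frame: x ahead of the robot, y to its left, z up, the work surface at z = 0. Lengths are in mm, angles in rad, forces in N, time in s.
With the tool pointing down it reaches from about 325 to 850 mm from the base axis. Payload 15.5 kg.
Tool frame: the origin (TCP) lies at the very end of the fingers, on their centre line; the grasp point (between the pads) lies 19 mm behind it; z points along the fingers, y is the line along which they close (so a half turn about z gives the same grasp; the last joint's range is limited). The gripper opens to 91 mm and grips with 3 to 60 N. Pads are 32 mm wide; open, the fingers measure 118 mm over their backs; the gripper's body (76 mm by 178 mm) begins 60 mm behind the grasp point.
Start: joints at [-1.196, 0.494, 1.345, -0, 1.302, -0.096], TCP at [282.944, -557.287, 191.215] pointing down, gripper open.
Joint ranges: [-2.91, 2.91], [-0.82, 2.16], [0.22, 2.67], [-1.22, 4.37], [0.12, 2.79], [-3.08, 3.08]. Speed limits (rad/s): [1.89, 1.89, 2.57, 3.01, 3.01, 3.01].

### API

Orientations are given as a rotation vector (axis times angle).
In Python, from station import * gives the robot as it stands. The module is installed in compiled form; this text tells all that it offers.
- The arm moves only by the shell command python3 -m handwheel 'ROWS'. ROWS is JSON, a list of rows, each an object with "slide": the shift along the world's x, y, z in m, a list of three; "spin": the turn about the world's z in degrees; "claw": the finger opening in m, from 0 to 0.0912. A call has 1 to 20 rows; each row is the pose to reach, as a shift and turn from the pose commanded when the call began; what a row does not reach only later rows make up. A row lasts 1/8 s, in which the tool goes at most 62.5 mm and 10.7 degrees, less where a joint would pass 70% of its speed; a pose out of reach is approached as far as the arm can. A call with a gripper value outside its range is refused whole. The fingers move at their own pace and stop on an object; the grip force is fixed at half the most. Time passes only in rows, so rows that repeat a pose let the fingers close. It gives the time, the measured TCP pose, the force, the opening and the grip force at its end, in the units of the state.
- read_state(): the state, without advancing time (a new reading comes with each control period).
- read_camera(name): name is "scene" or "top"; returns a dict with "color" (480x640x3 uint8, red, green, blue), "fx", "fy", "cx", "cy" (pixels), "k1" (the pictures are not rectified: a ray, as slopes to the right and down, at radius r is drawn at 1 + k1 r^2 times it, then the intrinsics apply), "world_from_camera" (4x4, takes a point from camera to world coordinates). Camera axes: x right, y down, z forward; pixel columns grow to the right and rows downward; lengths in mm; the calibration is good to about 2 mm. A picture is of the moment at which its call begins. There is no depth.
- finish_job(): hands the job in; it is judged then, once.
Trained networks look in a picture, given as the dict that the camera call returned (one of the last four; its "shot" number tells which), for a name from the list of things; names that differ only in an ending like _2 or _b are one class to them, and where a whole thing is asked for, a point or a joint stands for the part that bears it (a point fixed in the world has none). Each returns a list of dicts, best first, with "conf" (0 to 1); they miss things now and then, are a little off and sometimes report something else, mostly with a low value. They report only what shows in the picture. A call takes as long as a camera call. They do not tell look-alikes from the thing itself.
- outline_of(picture, name): "mask" (480x640 bool, what is visible of it).
- place_of(picture, name): "position" ([x, y, z] in mm, in the coordinates of the camera as it stood for that picture, good to about 4 mm: a listed point, or the origin of a listed thing).
The state is a dict: "clock": time; "qpos": joint angles; "joint_vel": joint speeds; "joint_efforts": joint torques, N m; "position": TCP position; "orientation": TCP orientation; "force": force on the tool from outside, world axes, zero at the start; "ft_torque": the same for the moment, N m; "grip_width": opening from 0.0 (shut) to 1.0 (fully open); "gripper_force": force on a finger pad.
Only numpy, scipy, OpenCV 4.12 (cv2) and the standard library are available. Lean on these libraries where they do the work, as an engineer would, in place of code of your own. Each camera call takes 0.05 s, during which the arm holds its last target. There are 200 camera calls.

## Working session

There is one attempt and no reset: what is moved stays moved. The work goes in short steps, Python scripts to look and compute and a shell command to move; the robot and the scene stay as the last step left them, time stands still between calls to the robot, and variables do not carry over. Pictures are saved under pics/ and viewed, at most 10 in all, crops included, and the job is handed in when it is done.

```bash
mkdir -p pics; cat > h.py <<'E'
from station import *
import numpy as np, cv2
def cam(n,save=None):
    p=read_camera(n)
    if save: cv2.imwrite('pics/'+save,cv2.cvtColor(p['color'],cv2.COLOR_RGB2BGR))
    return p
def places(p,n):
    T=np.array(p['world_from_camera']); out=[]
    for d in place_of(p,n):
        w=T@np.r_[np.array(d['position']),1]; out.append((round(float(d['conf']),2),w[:3].round(1).tolist(),np.round(proj(p,w[:3])).tolist()))
    return out
def proj(p,w):
    T=np.linalg.inv(np.array(p['world_from_camera'])); c=T@np.r_[w,1]; s=c[:2]/c[2]; s=s*(1+p['k1']*(s@s))
    return np.array([p['fx']*s[0]+p['cx'],p['fy']*s[1]+p['cy']])
def back(p,uv,z):
    d=np.array([(uv[0]-p['cx'])/p['fx'],(uv[1]-p['cy'])/p['fy']]); s=d.copy()
    for _ in range(20): s=d/(1+p['k1']*(s@s))
    T=np.array(p['world_from_camera']); r=T[:3,:3]@np.r_[s,1]; o=T[:3,3]
    return o+r*(z-o[2])/r[2]
E
python3 - <<'E'
from h import *
for n in('scene','top'):
    p=cam(n,n+'0.png'); print(n,np.array(p['world_from_camera']).round(2).tolist())
    for k in('jig','corner','far_stop','side_stop','guard_handle','die','oil_tin','hammer','scrap_bowl'): print(k,places(p,k))
E
```

```text
scene [[0.29, 0.61, -0.74, 1553.51], [0.96, -0.2, 0.21, -291.9], [-0.02, -0.77, -0.64, 953.6], [0.0, 0.0, 0.0, 1.0]]
jig [(0.78, [577.7, 50.6, -1.6], [346.0, 265.0])]
corner []
far_stop []
side_stop [(0.66, [581.8, -112.1, 16.8], [282.0, 275.0])]
guard_handle [(0.78, [567.9, -22.3, 101.3], [315.0, 237.0])]
die [(0.8, [556.4, -331.2, 1.0], [191.0, 293.0]), (0.75, [457.9, -292.9, 0.8], [202.0, 263.0]), (0.7, [645.1, -249.4, 3.4], [232.0, 311.0]), (0.19, [578.7, 50.2, -1.4], [346.0, 266.0])]
oil_tin [(0.6, [729.0, -348.1, -2.8], [194.0, 350.0])]
hammer [(0.55, [576.0, -472.2, 3.4], [132.0, 311.0])]
scrap_bowl [(0.89, [451.6, 478.4, 2.8], [474.0, 203.0])]
top [[-0.01, -1.0, 0.08, 480.74], [-1.0, 0.01, 0.01, -12.04], [-0.01, -0.08, -1.0, 1378.98], [0.0, 0.0, 0.0, 1.0]]
jig [(0.8, [578.8, 46.5, 1.8], [308.0, 243.0])]
corner [(0.71, [612.6, -116.1, 7.7], [371.0, 229.0])]
far_stop [(0.6, [583.3, -113.6, 10.4], [370.0, 240.0]), (0.58, [725.4, -347.1, 2.1], [459.0, 186.0])]
side_stop [(0.56, [582.3, -114.8, 11.6], [371.0, 241.0])]
guard_handle [(0.69, [570.0, -27.5, 100.4], [337.0, 243.0])]
die [(0.95, [650.2, -250.7, -1.1], [422.0, 215.0]), (0.73, [555.3, -331.9, 2.2], [455.0, 251.0])]
oil_tin [(0.98, [726.5, -349.7, 0.4], [460.0, 185.0])]
hammer [(0.87, [578.7, -471.8, 0.9], [509.0, 241.0])]
scrap_bowl [(0.63, [452.3, 480.3, -2.0], [142.0, 293.0])]
```

```bash
python3 - <<'E'
import cv2
a=cv2.imread('pics/top0.png')[150:320,230:490]; cv2.imwrite('pics/topc.png',cv2.resize(a,None,fx=3,fy=3,interpolation=cv2.INTER_CUBIC))
b=cv2.imread('pics/scene0.png')[190:370,140:400]; cv2.imwrite('pics/scc.png',cv2.resize(b,None,fx=3,fy=3,interpolation=cv2.INTER_CUBIC))
E
```

```text
(no output)
```

View pics/topc.png

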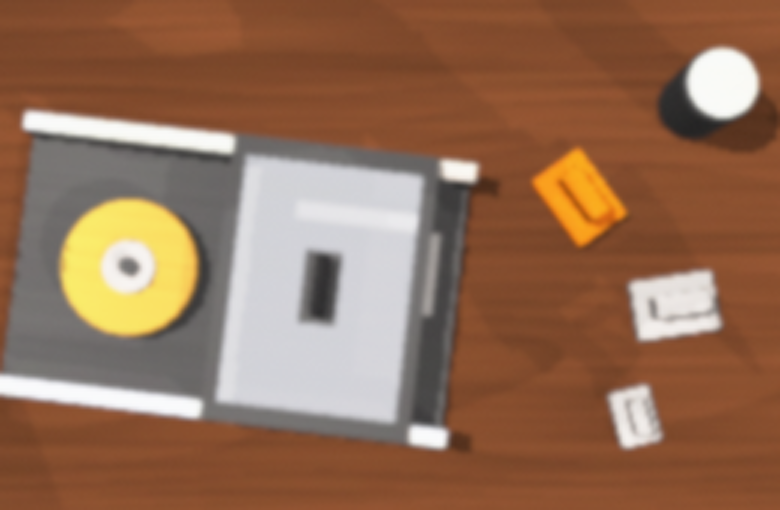

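View pics/scc.png

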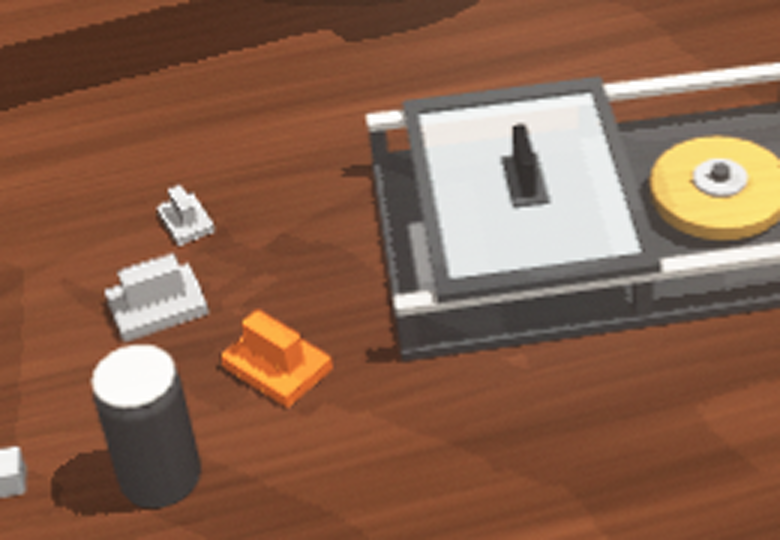

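Candidates in the top picture are orange at (423,215), which is excluded, large steel at (455,251), and small steel at (441,288). The large steel one at (455,251) is the die. The guard sits over the nest, with its handle at about (337,243). The close crop confirms this. Next I'll measure the angles.

```bash
python3 - <<'E'
from h import *
p=cam('top')
# rails: crop/3 + offset (230,150)
c=lambda u,v:(230+u/3,150+v/3)
for a,b in(((23,112),(478,162)),((0,376),(448,428))):
    A=back(p,c(*a),57);B=back(p,c(*b),57);d=A-B;print('rail',A.round(),B.round(),'yaw',np.degrees(np.arctan2(-d[0],d[1])).round(2))
for n in('top','scene'):
    q=cam(n)
    for d in outline_of(q,'die'):
        m=d['mask'].astype(np.uint8);ys,xs=np.nonzero(m)
        # hull of the mask projected at plane z=14 (top cam)
        P=np.array([back(q,(x,y),10)[:2] for x,y in zip(xs,ys)],np.float32)
        print(n,d['conf'],xs.mean(),ys.mean(),cv2.minAreaRect(P))
T=places(p,'guard_handle');print(T,places(p,'jig'))
r=cv2.Rodrigues(np.array(read_state()['orientation'],float))[0];print(r.round(3).tolist(),read_state())
E
```

```text
rail [716. 222.  57.] [ 671. -159.   57.] yaw -6.83
rail [495. 239.  57.] [ 450. -130.   57.] yaw -6.95
top 0.58 422.0534069981584 215.7034990791897 ((646.469482421875, -248.094970703125), (70.6285629272461, 52.302215576171875), 35.235897064208984)
top 0.55 453.8659217877095 251.52700186219738 ((552.9779663085938, -327.2894287109375), (49.90690231323242, 72.17657470703125), 8.108570098876953)
top 0.54 440.7692307692308 288.5769230769231 ((458.8621520996094, -291.2030029296875), (48.48347854614258, 36.55080795288086), 13.548810005187988)
scene 0.67 191.13658536585365 289.320325203252 ((549.5346069335938, -330.69415283203125), (78.11751556396484, 69.84104919433594), 8.422609329223633)
scene 0.58 231.52507374631267 309.5265486725664 ((643.7018432617188, -252.77346801757812), (95.23574829101562, 59.24690628051758), 34.07853317260742)
scene 0.55 201.37073170731708 262.30731707317074 ((460.3094482421875, -294.85467529296875), (66.78538513183594, 34.15403366088867), 14.852270126342773)
[(0.64, [566.5, -26.7, 99.1], [337.0, 245.0]), (0.49, [454.8, 478.9, -3.5], [142.0, 292.0])] [(0.79, [577.7, 48.6, -0.2], [308.0, 243.0])]
[[0.892, 0.453, -0.0], [0.453, -0.892, 0.0], [-0.0, -0.0, -1.0]] {'clock': 1.35, 'qpos': array([-1.19650797e+00,  4.93602624e-01,  1.34549298e+00, -3.02344203e-06,
        1.30251280e+00, -9.55032446e-02]), 'joint_vel': array([-0.00072618, -0.00026266,  0.0009127 ,  0.00043195,  0.00038069,
       -0.00061998]), 'joint_efforts': array([ 6.33288746e-04, -8.78679156e+01, -3.82246971e+01,  7.07538659e-02,
        4.39418585e-02,  8.87042290e-06]), 'position': array([ 282.93785768, -557.28911834,  191.21571647]), 'orientation': array([-3.05530505e+00, -7.31177137e-01,  7.97293320e-06]), 'force': array([ 0.07626272, -0.18958811, -0.01352689]), 'ft_torque': array([-0.01121568,  0.04772826, -0.01099597]), 'gripper_force': 0.0, 'grip_width': 1.0003116868021373}
```

```bash
python3 - <<'E'
from h import *
p=cam('top');s=cam('scene')
a=p['color'][225:275,430:480];b=s['color'][265:320,160:225]
o=np.zeros((560,800,3),np.uint8);A=cv2.resize(a,(390,390),interpolation=cv2.INTER_CUBIC);B=cv2.resize(b,(400,340),interpolation=cv2.INTER_CUBIC)
o[:390,:390]=A;o[:340,400:]=B;cv2.imwrite('pics/die.png',o[...,::-1])
E
```

```text
(no output)
```

View pics/die.png

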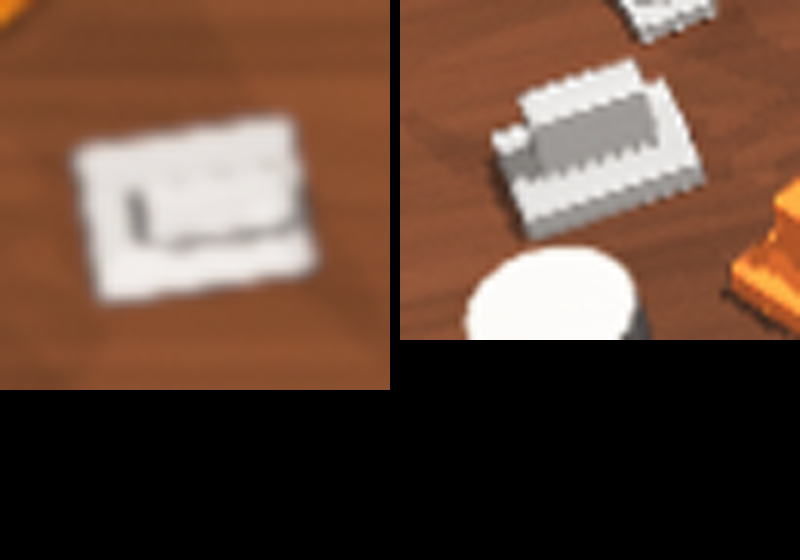

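```bash
python3 -m handwheel '[{"slide":[0.02,0.06,0],"spin":-10,"claw":0.07},{"slide":[0.284,0.531,-0.03],"spin":-34,"claw":0.07},{"slide":[0.284,0.531,-0.03],"spin":-34,"claw":0.07},{"slide":[0.284,0.531,-0.03],"spin":-34,"claw":0.07},{"slide":[0.284,0.531,-0.03],"spin":-34,"claw":0.07},{"slide":[0.284,0.531,-0.05],"spin":-34,"claw":0.07},{"slide":[0.284,0.531,-0.05],"spin":-34,"claw":0.07},{"slide":[0.284,0.531,-0.05],"spin":-34,"claw":0.07},{"slide":[0.284,0.531,-0.05],"spin":-34,"claw":0.07},{"slide":[0.284,0.531,-0.06],"spin":-34,"claw":0.07},{"slide":[0.284,0.531,-0.06],"spin":-34,"claw":0.07},{"slide":[0.284,0.531,-0.06],"spin":-34,"claw":0.07},{"slide":[0.284,0.531,-0.06],"spin":-34,"claw":0.07}]'
python3 - <<'E'
from h import *
p=cam('scene','s1.png'); print(places(p,'guard_handle'))
x,y,z=read_state()['position']; print(x,y,z,proj(p,np.array([x,y,z])))
u,v=315,237
a=cv2.imread('pics/s1.png')[170:290,235:395]; cv2.imwrite('pics/s1c.png',cv2.resize(a,None,fx=5,fy=5))
E
```

```text
clock: 3.08
position: [566.7, -27.4, 131.6]
orientation: [3.135, -0.196, 0.001]
force: [-0.7, -0.5, -0.1]
grip_width: 0.766
gripper_force: 0.0
[(0.87, [565.2, -22.4, 102.4], [315.0, 236.0])]
566.7731456551752 -27.330336717741016 131.61963985372697 [312.77163527 227.57751719]
```

View pics/s1c.png

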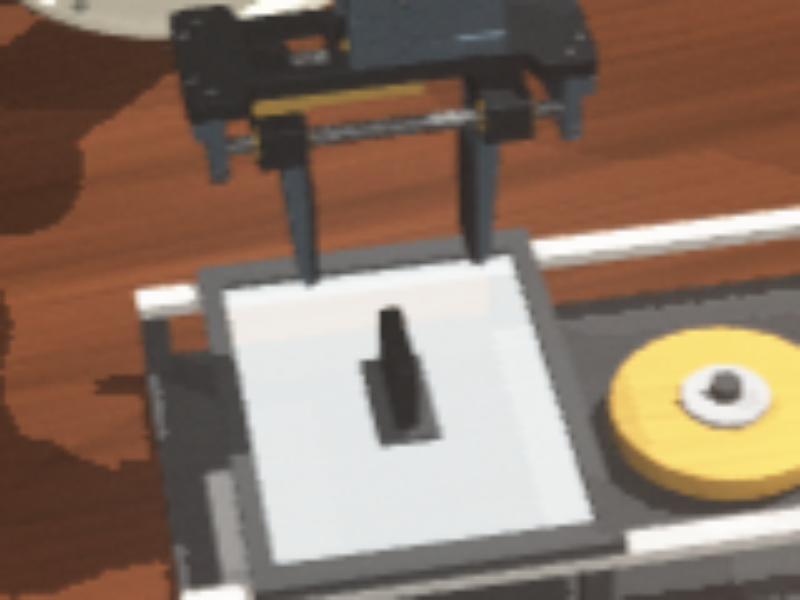

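The open fingers straddle the tab, whose top is at about (313,232) in the full picture. Lower, then pinch.

```bash
python3 -m handwheel '[{"slide":[0,0.002,-0.055],"spin":0,"claw":0.07},{"slide":[0,0.002,-0.055],"spin":0,"claw":0.07},{"slide":[0,0.002,-0.055],"spin":0,"claw":0.0},{"slide":[0,0.002,-0.055],"spin":0,"claw":0.0},{"slide":[0,0.002,-0.055],"spin":0,"claw":0.0},{"slide":[0,0.002,-0.055],"spin":0,"claw":0.0},{"slide":[0,0.002,-0.055],"spin":0,"claw":0.0},{"slide":[0,0.002,-0.055],"spin":0,"claw":0.0}]'
```

```text
clock: 4.18
position: [566.9, -24.3, 76.2]
orientation: [3.136, -0.194, -0.0]
force: [-0.9, -1.9, 0.3]
grip_width: 0.143
gripper_force: 0.9
```

```bash
python3 -m handwheel '[{"slide":[0,0,0],"spin":0,"claw":0.0},{"slide":[0,0,0],"spin":0,"claw":0.0},{"slide":[0.0024,0.02,0],"spin":0,"claw":0.0},{"slide":[0.0048,0.04,0],"spin":0,"claw":0.0},{"slide":[0.0072,0.06,0],"spin":0,"claw":0.0},{"slide":[0.0096,0.08,0],"spin":0,"claw":0.0},{"slide":[0.012,0.10,0],"spin":0,"claw":0.0},{"slide":[0.0144,0.12,0],"spin":0,"claw":0.0},{"slide":[0.0168,0.14,0],"spin":0,"claw":0.0},{"slide":[0.018,0.15,0],"spin":0,"claw":0.0},{"slide":[0.018,0.15,0],"spin":0,"claw":0.0}]'
```

```text
clock: 5.55
position: [586.3, 128.0, 76.3]
orientation: [-3.135, 0.192, -0.004]
force: [8.0, 2.3, -4.8]
grip_width: 0.125
gripper_force: 30.0
```

```bash
python3 -m handwheel '[{"slide":[0.001,0.003,0],"spin":0,"claw":0.0},{"slide":[0.002,0.006,0],"spin":0,"claw":0.0},{"slide":[0.002,0.009,0],"spin":0,"claw":0.0},{"slide":[0.003,0.012,0],"spin":0,"claw":0.0},{"slide":[0.003,0.014,0],"spin":0,"claw":0.0}]'
```

```text
clock: 6.18
position: [587.3, 136.4, 76.2]
orientation: [3.13, -0.192, -0.002]
force: [0.0, -43.1, 7.9]
grip_width: 0.125
gripper_force: 30.0
```

```bash
python3 -m handwheel '[{"slide":[0,-0.005,0],"spin":0,"claw":0.0},{"slide":[0,-0.005,0],"spin":0,"claw":0.05},{"slide":[0,-0.005,0],"spin":0,"claw":0.05},{"slide":[0,-0.005,0],"spin":0,"claw":0.05},{"slide":[0,-0.005,0.05],"spin":0,"claw":0.05},{"slide":[0,-0.005,0.1],"spin":0,"claw":0.05},{"slide":[0,-0.005,0.1],"spin":0,"claw":0.05}]'
python3 - <<'E'
from h import *
for n in('top','scene'):
    p=cam(n,n+'2.png')
    for k in('jig','corner','far_stop','side_stop','guard_handle','die'): print(n,k,places(p,k))
    for w in((617.0,-114.1,12),(592,-76,12)): print(proj(p,np.array(w)))
a=cv2.imread('pics/top2.png')[190:310,260:480]; a=cv2.resize(a,(770,420),interpolation=cv2.INTER_CUBIC);cv2.imwrite('pics/t2c.png',a)
E
```

```text
clock: 7.05
position: [590.2, 135.2, 180.0]
orientation: [-3.134, 0.194, -0.011]
force: [-0.1, -0.3, -0.2]
grip_width: 0.548
gripper_force: 0.0
top jig [(0.89, [578.6, 46.2, -2.6], [309.0, 243.0])]
top corner []
top far_stop [(0.56, [619.9, -62.7, 6.1], [350.0, 227.0])]
top side_stop [(0.67, [583.3, -111.3, 10.1], [369.0, 240.0])]
top guard_handle [(0.64, [589.4, 134.9, 98.4], [270.0, 236.0]), (0.54, [620.9, -58.1, 9.9], [349.0, 226.0])]
top die [(0.94, [653.5, -251.3, -1.1], [423.0, 213.0]), (0.72, [553.9, -333.1, 2.0], [455.0, 251.0]), (0.63, [461.4, -294.7, -2.1], [441.0, 287.0])]
[370.42097062 227.25824082]
[355.74128953 237.0381739 ]
scene jig [(0.74, [578.5, 51.3, -1.6], [346.0, 266.0])]
scene corner [(0.66, [618.3, -109.9, 8.0], [287.0, 288.0])]
scene far_stop [(0.69, [623.2, -62.2, 12.6], [307.0, 283.0])]
scene side_stop [(0.45, [581.2, -112.4, 15.3], [282.0, 276.0]), (0.26, [729.7, -349.3, -2.2], [193.0, 350.0])]
scene guard_handle [(0.66, [584.9, 137.2, 102.5], [381.0, 228.0]), (0.25, [729.8, -348.0, 0.1], [194.0, 350.0])]
scene die [(0.91, [649.4, -247.9, 1.1], [233.0, 312.0]), (0.74, [554.3, -330.4, -0.9], [192.0, 293.0]), (0.71, [580.5, 49.9, 0.7], [346.0, 266.0]), (0.51, [461.4, -293.1, -1.4], [202.0, 265.0])]
[285.26588455 286.74989889]
[297.96579339 276.31064384]
```

View pics/t2c.png

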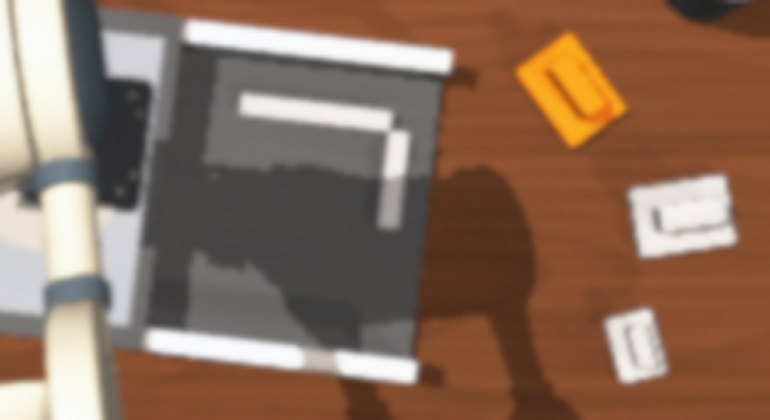

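```bash
python3 -m handwheel '[{"slide":[-0.035,-0.467,0],"spin":105,"claw":0.05},{"slide":[-0.035,-0.467,0],"spin":105,"claw":0.05},{"slide":[-0.035,-0.467,0],"spin":105,"claw":0.05},{"slide":[-0.035,-0.467,0],"spin":105,"claw":0.05},{"slide":[-0.035,-0.467,0],"spin":105,"claw":0.05},{"slide":[-0.035,-0.467,-0.04],"spin":105,"claw":0.05},{"slide":[-0.035,-0.467,-0.07],"spin":105,"claw":0.05},{"slide":[-0.035,-0.467,-0.1],"spin":105,"claw":0.05},{"slide":[-0.035,-0.467,-0.1],"spin":105,"claw":0.05},{"slide":[-0.035,-0.467,-0.1],"spin":105,"claw":0.05},{"slide":[-0.035,-0.467,-0.1],"spin":105,"claw":0.05},{"slide":[-0.035,-0.467,-0.1],"spin":105,"claw":0.05},{"slide":[-0.035,-0.467,-0.1],"spin":105,"claw":0.05}]'
python3 - <<'E'
from h import *
s=read_state();r=cv2.Rodrigues(np.array(s['orientation'],float))[0];print(s['position'],np.degrees(np.arctan2(r[1,1],r[0,1])))
p=cam('scene','s3.png');print(places(p,'die'))
a=cv2.imread('pics/s3.png')[220:340,120:280]; cv2.imwrite('pics/s3c.png',cv2.resize(a,None,fx=5,fy=5))
E
```

```text
clock: 9.38
position: [553.0, -332.2, 76.3]
orientation: [2.065, 2.367, 0.0]
force: [0.3, -0.7, -0.3]
grip_width: 0.545
gripper_force: 0.0
[ 553.03114439 -332.21801264   76.32190147] 7.8095400604106935
[(0.9, [647.4, -246.4, 3.4], [233.0, 311.0]), (0.75, [554.4, -328.6, -2.6], [193.0, 293.0]), (0.54, [460.6, -294.9, 1.5], [201.0, 264.0]), (0.49, [580.6, -474.8, 3.4], [131.0, 313.0])]
```

View pics/s3c.png

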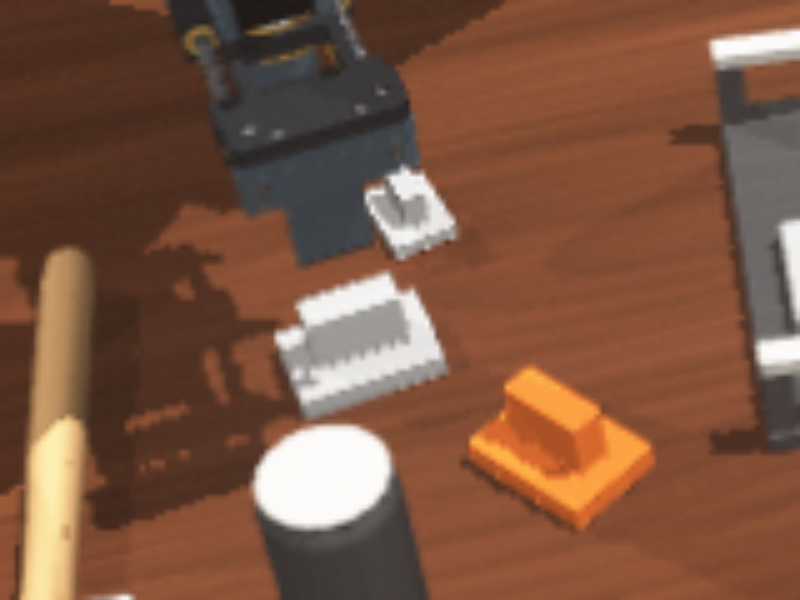

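The fingers line up over the steel die, whose rib is at about (190,283), and the small die and the tin are clear of them. Lower, grip, lift a little.

```bash
python3 -m handwheel '[{"slide":[0.001,0.002,-0.035],"spin":0,"claw":0.05},{"slide":[0.001,0.002,-0.058],"spin":0,"claw":0.05},{"slide":[0.001,0.002,-0.058],"spin":0,"claw":0.05},{"slide":[0.001,0.002,-0.058],"spin":0,"claw":0.0},{"slide":[0.001,0.002,-0.058],"spin":0,"claw":0.0},{"slide":[0.001,0.002,-0.058],"spin":0,"claw":0.0},{"slide":[0.001,0.002,-0.058],"spin":0,"claw":0.0},{"slide":[0.001,0.002,-0.058],"spin":0,"claw":0.0},{"slide":[0.001,0.002,-0.058],"spin":0,"claw":0.0}]'
```

```text
clock: 10.6
position: [553.9, -330.4, 18.7]
orientation: [2.063, 2.369, -0.0]
force: [-2.6, -0.2, 5.8]
grip_width: 0.184
gripper_force: 30.0
```

```bash
python3 -m handwheel '[{"slide":[0,0,0.04],"spin":0,"claw":0.0},{"slide":[0,0.0,0.08],"spin":0,"claw":0.0},{"slide":[0.006,0.05,0.08],"spin":-8,"claw":0.0},{"slide":[0.012,0.1,0.08],"spin":-15,"claw":0.0},{"slide":[0.018,0.15,0.08],"spin":-15,"claw":0.0},{"slide":[0.024,0.2,0.08],"spin":-15,"claw":0.0},{"slide":[0.03,0.24,0.08],"spin":-15,"claw":0.0},{"slide":[0.034,0.267,0.07],"spin":-15,"claw":0.0},{"slide":[0.034,0.267,0.05],"spin":-15,"claw":0.0},{"slide":[0.034,0.267,0.05],"spin":-15,"claw":0.0},{"slide":[0.034,0.267,0.05],"spin":-15,"claw":0.0}]'
python3 - <<'E'
from h import *
s=read_state();r=cv2.Rodrigues(np.array(s['orientation'],float))[0];print(s['position'],np.degrees(np.arctan2(r[1,1],r[0,1])))
p=cam('scene','s4.png');print(places(p,'die'),places(p,'guard_handle'))
x,y,z=s['position'];print(proj(p,np.array([x,y,z])),proj(p,np.array([617,-114,12])))
a=cv2.imread('pics/s4.png')[190:310,210:370]; cv2.imwrite('pics/s4c.png',cv2.resize(a,None,fx=5,fy=5))
E
```

```text
clock: 11.98
position: [588.0, -63.6, 68.6]
orientation: [-2.355, -2.079, 0.0]
force: [0.8, -0.8, -6.0]
grip_width: 0.191
gripper_force: 30.0
[588.01385599 -63.61471398  68.56589449] -7.107833911227565
[(0.95, [647.1, -249.3, 1.8], [232.0, 312.0]), (0.94, [589.5, -63.6, 47.5], [302.0, 264.0]), (0.77, [461.2, -291.3, -3.0], [203.0, 265.0])] [(0.94, [583.6, 135.9, 97.6], [380.0, 229.0])]
[301.42313091 256.76536931] [285.30669396 286.74055677]
```

View pics/s4c.png

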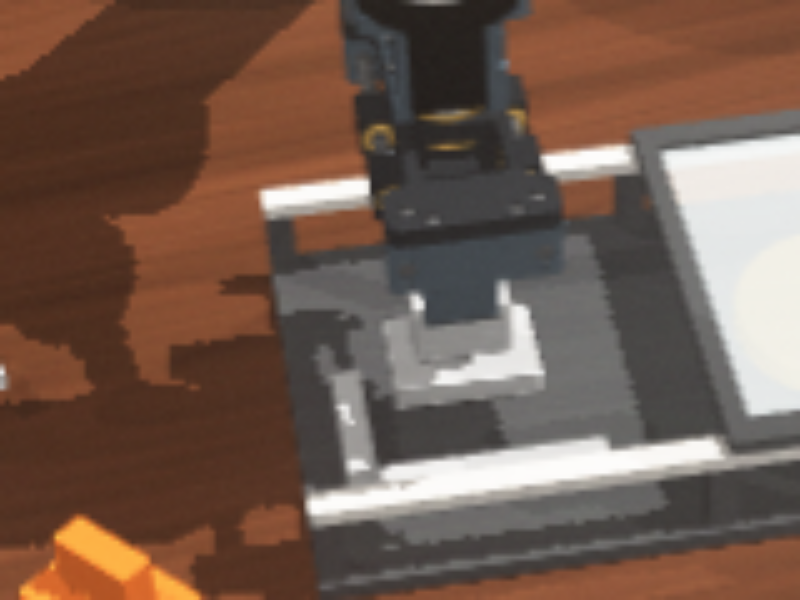

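```bash
python3 -m handwheel '[{"slide":[0,0,-0.02],"spin":0,"claw":0.0},{"slide":[0,0,-0.032],"spin":0,"claw":0.0},{"slide":[0,0,-0.036],"spin":0,"claw":0.0},{"slide":[0,0,-0.038],"spin":0,"claw":0.0},{"slide":[0,0,-0.0385],"spin":0,"claw":0.0},{"slide":[0,0,-0.0385],"spin":0,"claw":0.0}]'
```

```text
clock: 12.88
position: [587.7, -63.7, 30.9]
orientation: [2.354, 2.08, -0.001]
force: [-7.6, -3.7, 8.4]
grip_width: 0.187
gripper_force: 30.0
```

```bash
python3 -m handwheel '[{"slide":[0.003,0,0],"spin":0,"claw":0.0},{"slide":[0.005,-0.001,0],"spin":0,"claw":0.0},{"slide":[0.007,-0.001,0],"spin":0,"claw":0.0},{"slide":[0.008,-0.001,0],"spin":0,"claw":0.0},{"slide":[0.009,-0.001,0],"spin":0,"claw":0.0},{"slide":[0.01,-0.001,0],"spin":0,"claw":0.0}]'
```

```text
clock: 13.62
position: [597.0, -64.3, 30.9]
orientation: [-2.354, -2.08, 0.002]
force: [-13.3, -0.5, 16.2]
grip_width: 0.188
gripper_force: 30.1
```

```bash
python3 -m handwheel '[{"slide":[0.001,0,0],"spin":0,"claw":0.0},{"slide":[0.002,0,0.0002],"spin":0,"claw":0.0},{"slide":[0.003,0,0.0003],"spin":0,"claw":0.0},{"slide":[0.003,0,0.0003],"spin":0,"claw":0.0}]'
```

```text
clock: 14.12
position: [597.5, -64.2, 31.1]
orientation: [-2.351, -2.078, 0.006]
force: [-23.7, -2.2, 24.0]
grip_width: 0.191
gripper_force: 30.2
```

```bash
python3 -m handwheel '[{"slide":[0,-0.003,0.0005],"spin":0,"claw":0.0},{"slide":[-0.001,-0.006,0.0005],"spin":0,"claw":0.0},{"slide":[-0.001,-0.009,0.0005],"spin":0,"claw":0.0},{"slide":[-0.001,-0.011,0.0005],"spin":0,"claw":0.0},{"slide":[-0.001,-0.013,0.0005],"spin":0,"claw":0.0},{"slide":[-0.001,-0.014,0.0005],"spin":0,"claw":0.0}]'
```

```text
clock: 14.88
position: [596.3, -74.4, 31.4]
orientation: [-2.349, -2.074, 0.002]
force: [-19.3, 30.7, 26.2]
grip_width: 0.187
gripper_force: 30.2
```

```bash
python3 -m handwheel '[{"slide":[0,0,0.001],"spin":0,"claw":0.0},{"slide":[0,-0.001,0.001],"spin":0,"claw":0.0},{"slide":[0,-0.002,0.001],"spin":0,"claw":0.0},{"slide":[0,-0.002,0.001],"spin":0,"claw":0.0}]'
python3 - <<'E'
from h import *
s=read_state();r=cv2.Rodrigues(np.array(s['orientation'],float))[0];print(s['position'],r.round(4).tolist(),np.degrees(np.arctan2(r[1,1],r[0,1])),s['force'],s['ft_torque'])
p=cam('scene','s5.png');print(places(p,'die'),places(p,'guard_handle'))
a=cv2.imread('pics/s5.png')[235:310,255:355]; cv2.imwrite('pics/s5c.png',cv2.resize(a,None,fx=8,fy=8,interpolation=cv2.INTER_CUBIC))
E
```

```text
clock: 15.38
position: [596.2, -77.3, 31.7]
orientation: [-2.349, -2.075, 0.003]
force: [-16.8, 21.1, 12.0]
grip_width: 0.188
gripper_force: 30.3
[596.22161718 -77.2929293   31.73240783] [[0.1235, 0.9923, -0.0066], [0.9923, -0.1234, 0.0043], [0.0035, -0.0071, -1.0]] -7.091013060534602 [-16.76463404  21.12243383  11.97992775] [ 4.3072369   3.36093173 -0.0195409 ]
[(0.73, [646.1, -246.1, 0.4], [233.0, 311.0]), (0.66, [457.2, -292.9, -0.9], [202.0, 264.0]), (0.62, [595.5, -76.2, 12.0], [298.0, 277.0])] [(0.76, [588.3, 135.7, 102.7], [381.0, 229.0])]
```

View pics/s5c.png

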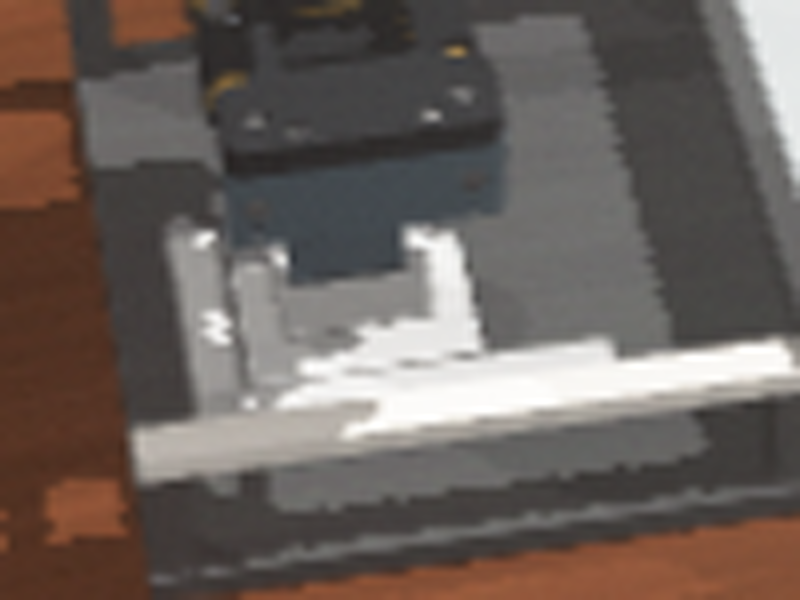

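```bash
python3 -m handwheel '[{"slide":[0,-0.001,0.0003],"spin":0,"claw":0.0},{"slide":[0,-0.002,0.0003],"spin":0,"claw":0.0},{"slide":[0,-0.002,0.0003],"spin":0,"claw":0.0}]'; python3 -m handwheel '[{"slide":[0.001,-0.001,0.0],"spin":0,"claw":0.0},{"slide":[0.001,-0.002,0],"spin":0,"claw":0.0},{"slide":[0.001,-0.002,0],"spin":0,"claw":0.0}]'
```

```text
clock: 15.9
position: [596.2, -79.4, 31.9]
orientation: [-2.349, -2.075, 0.004]
force: [-16.3, 19.8, 9.7]
grip_width: 0.189
gripper_force: 30.4
clock: 16.27
position: [596.4, -80.3, 32.1]
orientation: [-2.348, -2.073, 0.003]
force: [-21.6, 29.3, 20.3]
grip_width: 0.194
gripper_force: 30.5
```

```bash
python3 - <<'E'
from h import *
R=lambda a:np.array([[np.cos(a),-np.sin(a)],[np.sin(a),np.cos(a)]])
for i in range(3):
  for n in('scene','top'):
    p=cam(n,f'{n}6.png')
    print(n,[d for d in places(p,'die') if abs(d[1][1]+75)<20],places(p,'side_stop')[:1],places(p,'corner')[:1])
o=np.zeros((600,800,3),np.uint8)
a=cv2.imread('pics/scene6.png')[245:305,262:342];o[:,:]=cv2.resize(a,(800,600),interpolation=cv2.INTER_CUBIC)
p=cam('scene')
c=np.array([617,-114.]);f=lambda x,y,z:tuple(int(v) for v in (proj(p,np.r_[c+R(np.radians(-7.1))@np.array([x,y]),z])-[262,245])*10)
b=[f(x,y,26) for x,y in((0,0),(0,70),(-50,70),(-50,0))]
for i in range(4): cv2.line(o,b[i],b[(i+1)%4],(0,0,255),1)
b=[f(x,y,24) for x,y in((0,0),(0,-14),(-70,-14),(-70,0))]
for i in range(4): cv2.line(o,b[i],b[(i+1)%4],(0,255,0),1)
cv2.imwrite('pics/v9.png',o)
E
```

```text
scene [(0.65, [598.8, -74.6, 13.8], [299.0, 278.0])] [(0.58, [582.8, -111.9, 13.5], [283.0, 277.0])] [(0.66, [614.2, -115.0, 11.2], [285.0, 286.0])]
top [] [] []
scene [(0.63, [596.5, -77.4, 14.7], [298.0, 277.0])] [(0.65, [584.7, -111.4, 14.0], [283.0, 277.0])] [(0.85, [616.3, -115.0, 9.6], [285.0, 287.0])]
top [] [] []
scene [(0.6, [598.9, -77.2, 11.6], [298.0, 278.0])] [(0.59, [451.7, 480.4, 0.8], [474.0, 204.0])] [(0.95, [616.8, -114.2, 10.0], [285.0, 287.0])]
top [] [(0.34, [588.0, 135.0, 99.5], [270.0, 236.0])] [(0.3, [452.6, 481.6, -2.4], [141.0, 293.0])]
```

View pics/v9.png

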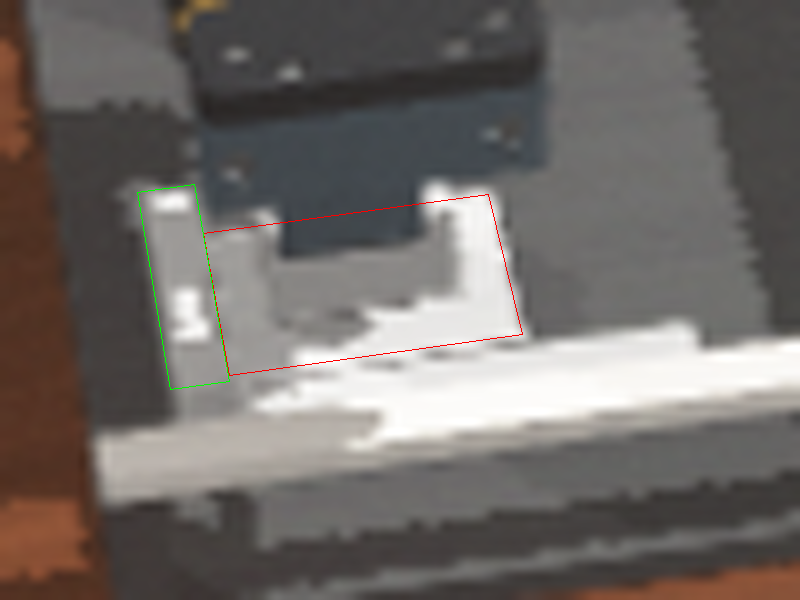

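The die fills the predicted home footprint, with no gap at the side stop near (283,277). The finger sits about 3.5 mm towards −y on the rib, which accounts for the TCP reading. I'll hold and check that the push is steady.

```bash
python3 -m handwheel '[{"slide":[0,0,0],"spin":0,"claw":0.0},{"slide":[0,0,0],"spin":0,"claw":0.0},{"slide":[0,0,0],"spin":0,"claw":0.0},{"slide":[0,0,0],"spin":0,"claw":0.0},{"slide":[0,0,0],"spin":0,"claw":0.0},{"slide":[0,0,0],"spin":0,"claw":0.0}]'; python3 - <<'E'
from h import *
p=cam('scene')
for k in('die','guard_handle','jig'): print(k,places(p,k))
E
```

```text
clock: 18.27
position: [596.4, -80.3, 32.1]
orientation: [-2.347, -2.073, 0.004]
force: [-20.9, 28.1, 19.1]
grip_width: 0.189
gripper_force: 30.5
die [(0.88, [645.6, -247.7, 2.0], [232.0, 311.0]), (0.82, [598.2, -75.4, 11.0], [299.0, 278.0]), (0.8, [457.7, -295.2, 1.1], [201.0, 263.0])]
guard_handle [(0.86, [584.3, 135.9, 102.5], [380.0, 228.0]), (0.31, [453.9, 479.9, 2.1], [474.0, 204.0])]
jig [(0.66, [578.1, 48.7, -1.1], [345.0, 266.0]), (0.51, [575.5, -472.2, 1.8], [132.0, 312.0])]
```

The y force could still be mostly friction, so I'll lighten the z and x loads and see whether it holds.

```bash
python3 -m handwheel '[{"slide":[0,0,0.0008],"spin":0,"claw":0.0},{"slide":[-0.0007,0,0.0008],"spin":0,"claw":0.0},{"slide":[-0.0007,0,0.0008],"spin":0,"claw":0.0}]'; python3 -m handwheel '[{"slide":[-0.0003,0,0.0007],"spin":0,"claw":0.0},{"slide":[-0.0003,0,0.0007],"spin":0,"claw":0.0},{"slide":[-0.0003,0,0.0007],"spin":0,"claw":0.0}]'
```

```text
clock: 18.85
position: [596.6, -80.8, 32.6]
orientation: [-2.349, -2.074, 0.003]
force: [-14.5, 25.2, 8.4]
grip_width: 0.189
gripper_force: 30.4
clock: 19.23
position: [596.6, -81.4, 33.0]
orientation: [-2.349, -2.075, 0.003]
force: [-12.5, 20.5, 2.0]
grip_width: 0.186
gripper_force: 30.2
```

The y contact holds, since fy exceeds what friction could carry. But the TCP has risen, so the die may be tipping. I'll ease the push, press down and read the height.

```bash
python3 -m handwheel '[{"slide":[0,0.002,0],"spin":0,"claw":0.0},{"slide":[0,0.002,-0.001],"spin":0,"claw":0.0},{"slide":[0,0.002,-0.001],"spin":0,"claw":0.0}]'; python3 -m handwheel '[{"slide":[0,0,-0.001],"spin":0,"claw":0.0},{"slide":[0,0,-0.001],"spin":0,"claw":0.0}]'; python3 -m handwheel '[{"slide":[0,0,-0.001],"spin":0,"claw":0.0},{"slide":[0,0,-0.001],"spin":0,"claw":0.0}]'
python3 - <<'E'
from h import *
p=cam('scene','s7.png');g=lambda f:cv2.cvtColor(cv2.imread('pics/'+f)[258:292,285:316],cv2.COLOR_BGR2GRAY).astype(np.float32)
h=cv2.createHanningWindow((31,34),cv2.CV_32F);print(cv2.phaseCorrelate(g('s5.png'),g('s7.png'),h),cv2.phaseCorrelate(g('scene6.png'),g('s7.png'),h))
E
```

```text
clock: 19.6
position: [596.9, -80.6, 32.6]
orientation: [-2.35, -2.076, 0.004]
force: [-14.8, 10.2, 8.2]
grip_width: 0.192
gripper_force: 30.5
clock: 19.85
position: [596.7, -80.3, 32.1]
orientation: [-2.35, -2.076, 0.004]
force: [-20.3, 13.1, 19.5]
grip_width: 0.192
gripper_force: 30.6
clock: 20.1
position: [596.5, -80.1, 31.6]
orientation: [-2.35, -2.076, 0.004]
force: [-23.0, 16.5, 29.0]
grip_width: 0.191
gripper_force: 30.6
((-0.5073777837759366, 0.24869003619853558), 1.0025241755776935) ((0.3645428122757739, -0.047695685549651756), 0.9937004190352228)
```

```bash
python3 -m handwheel '[{"slide":[-0.001,0.002,0.001],"spin":0,"claw":0.0},{"slide":[-0.002,0.002,0.001],"spin":0,"claw":0.04},{"slide":[-0.002,0.002,0.001],"spin":0,"claw":0.04},{"slide":[-0.002,0.002,0.001],"spin":0,"claw":0.04},{"slide":[-0.002,0.002,0.001],"spin":0,"claw":0.04}]'
python3 - <<'E'
from h import *
p=cam('scene','s8.png');g=lambda f:cv2.cvtColor(cv2.imread('pics/'+f)[258:292,285:316],cv2.COLOR_BGR2GRAY).astype(np.float32)
h=cv2.createHanningWindow((31,34),cv2.CV_32F);print(cv2.phaseCorrelate(g('s7.png'),g('s8.png'),h),cv2.phaseCorrelate(g('scene6.png'),g('s8.png'),h))
print([d for i in range(3) for d in places(cam('scene'),'die') if abs(d[1][1]+75)<20])
a=cv2.imread('pics/s8.png')[245:305,262:342];b=cv2.imread('pics/s7.png')[245:305,262:342]
o=np.zeros((600,800,3),np.uint8);o[:300,:400]=cv2.resize(b,(400,300),interpolation=cv2.INTER_CUBIC);o[:300,400:]=cv2.resize(a,(400,300),interpolation=cv2.INTER_CUBIC)
o[300:,:400]=cv2.resize(cv2.imread('pics/scene6.png')[245:305,262:342],(400,300),interpolation=cv2.INTER_CUBIC);o[300:,400:]=cv2.resize(cv2.absdiff(a,b),(400,300))
cv2.imwrite('pics/v10.png',o)
print(read_state()['force'])
E
```

```text
clock: 20.78
position: [598.4, -80.4, 31.5]
orientation: [2.354, 2.08, 0.001]
force: [-0.7, 0.2, -0.7]
grip_width: 0.438
gripper_force: 0.0
((-0.019623005486931078, -0.3388748761349518), 0.530910935666826) ((1.4029271340975171, 4.977260422997082), 0.24401545855734083)
[(0.7, [597.8, -74.9, 10.3], [299.0, 278.0]), (0.89, [599.0, -75.7, 11.2], [299.0, 278.0]), (0.8, [595.6, -76.7, 13.0], [298.0, 277.0])]
[-0.37451401  0.05600883 -0.773459  ]
```

View pics/v10.png

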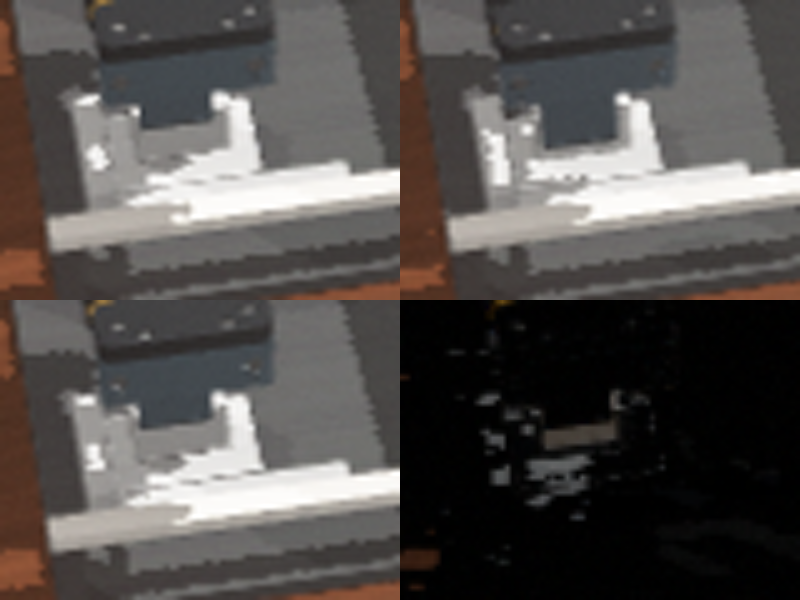

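All three views match: the die's outline didn't change when released, so it lies flat in the corner and only the fingers had slipped along the rib. I'll regrip lower and centred, then push again.

```bash
python3 -m handwheel '[{"slide":[-0.001,0.004,-0.0035],"spin":0,"claw":0.04},{"slide":[-0.001,0.004,-0.0035],"spin":0,"claw":0.04},{"slide":[-0.001,0.004,-0.0035],"spin":0,"claw":0.0},{"slide":[-0.001,0.004,-0.0035],"spin":0,"claw":0.0},{"slide":[-0.001,0.004,-0.0035],"spin":0,"claw":0.0},{"slide":[-0.001,0.004,-0.0035],"spin":0,"claw":0.0},{"slide":[-0.001,0.004,-0.0035],"spin":0,"claw":0.0},{"slide":[-0.001,0.004,-0.0035],"spin":0,"claw":0.0}]'; python3 -m handwheel '[{"slide":[0,-0.001,0],"spin":0,"claw":0.0},{"slide":[0,-0.002,0],"spin":0,"claw":0.0},{"slide":[0,-0.002,0],"spin":0,"claw":0.0}]'
```

```text
clock: 22.12
position: [595.1, -76.0, 27.6]
orientation: [-2.352, -2.078, 0.003]
force: [-8.4, 0.8, 6.1]
grip_width: 0.189
gripper_force: 30.0
clock: 22.5
position: [595.1, -76.5, 27.7]
orientation: [-2.352, -2.077, 0.001]
force: [-7.3, 15.0, 9.1]
grip_width: 0.193
gripper_force: 30.0
```

```bash
python3 -m handwheel '[{"slide":[0.001,0,0],"spin":0,"claw":0.0},{"slide":[0.002,0,0],"spin":0,"claw":0.0},{"slide":[0.002,0,0],"spin":0,"claw":0.0}]'; python3 -m handwheel '[{"slide":[0.001,-0.001,0],"spin":0,"claw":0.0},{"slide":[0.001,-0.001,0],"spin":0,"claw":0.0},{"slide":[0.001,-0.001,0],"spin":0,"claw":0.0}]'
```

```text
clock: 22.88
position: [595.2, -76.3, 27.7]
orientation: [-2.349, -2.076, 0.005]
force: [-18.7, 12.2, 19.9]
grip_width: 0.193
gripper_force: 30.0
clock: 23.25
position: [595.1, -76.4, 27.7]
orientation: [-2.348, -2.074, 0.006]
force: [-21.6, 20.5, 24.7]
grip_width: 0.193
gripper_force: 30.0
```

x is solid, with no movement over 3 mm of command, and y looks solid too. I'll take off some of the down-press and add y so the stops carry the load.

```bash
python3 -m handwheel '[{"slide":[0,-0.001,0.0005],"spin":0,"claw":0.0},{"slide":[0,-0.001,0.001],"spin":0,"claw":0.0},{"slide":[0,-0.001,0.001],"spin":0,"claw":0.0},{"slide":[0,-0.001,0.001],"spin":0,"claw":0.0},{"slide":[0,-0.001,0.001],"spin":0,"claw":0.0},{"slide":[0,-0.001,0.001],"spin":0,"claw":0.0}]'
```

```text
clock: 24.0
position: [595.1, -76.7, 27.9]
orientation: [-2.347, -2.073, 0.005]
force: [-16.8, 24.7, 10.9]
grip_width: 0.196
gripper_force: 30.0
```

```bash
python3 -m handwheel '[{"slide":[0,0,0],"spin":0,"claw":0.0},{"slide":[0,0,0],"spin":0,"claw":0.0},{"slide":[0,0,0],"spin":0,"claw":0.0},{"slide":[0,0,0],"spin":0,"claw":0.0},{"slide":[0,0,0],"spin":0,"claw":0.0},{"slide":[0,0,0],"spin":0,"claw":0.0},{"slide":[0,0,0],"spin":0,"claw":0.0},{"slide":[0,0,0],"spin":0,"claw":0.0}]'; python3 - <<'E'
from h import *
p=cam('scene')
print([d for i in range(3) for d in places(cam('scene'),'die') if abs(d[1][1]+75)<20],places(p,'guard_handle')[:1],places(p,'oil_tin')[:1],places(p,'hammer')[:1],places(p,'scrap_bowl')[:1])
E
```

```text
clock: 25.0
position: [595.2, -76.7, 27.9]
orientation: [-2.347, -2.073, 0.005]
force: [-16.9, 25.4, 10.2]
grip_width: 0.193
gripper_force: 30.0
[(0.73, [597.6, -75.7, 12.8], [299.0, 278.0]), (0.63, [598.0, -73.8, 8.5], [300.0, 279.0]), (0.72, [597.4, -74.2, 12.6], [299.0, 277.0])] [(0.97, [585.7, 133.9, 102.4], [380.0, 228.0])] [(0.76, [727.9, -348.2, 0.9], [194.0, 349.0])] [(0.61, [573.2, -472.1, -0.4], [132.0, 312.0])] [(0.68, [450.8, 479.2, 1.8], [474.0, 203.0])]
```

The push is steady, the die is home and gripped, the guard is shut and the bystanders haven't moved. I'm handing in.

```bash
python3 -c "
from station import *
print(finish_job())"
```

```text
the job is handed in; nothing more can be done
None
```

I handed the job in at about 25 s: the guard is shut over the brush wheel, and the die sits flat in the corner, still gripped and pushed at about 17 N towards the far stop and 25 N towards the side stop (some of it taken by friction); the oil tin, hammer and scrap bowl did not move, and no verdict came back.

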